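# Slide a blank out over the ledge for edge sealing

## Robot

A 6-joint arm with a two-finger parallel gripper is mounted at the origin on the work surface. World frame = base frame: x ahead of the robot, y to its left, z up, the work surface at z = 0. Lengths are in m, angles in rad, forces in N, time in s.
With the tool pointing down it reaches from about 0.275 to 0.825 m from the base axis. Payload 5.2 kg.
Tool frame: the origin (TCP) lies midway between the tips of the shut fingers; the grasp point (between the pads) lies 19 mm behind it (env.pinch_z is the z of the grasp point in the tool frame, in m); z points along the fingers, x is the direction in which the jaws open and shut, and the axes are right-handed (so a half turn about z gives the same grasp; the last joint's range is limited). The gripper opens to 93 mm and grips with 3 to 60 N. Pads are 15 mm wide; open, the fingers measure 128 mm over their backs; the gripper's body (75 mm by 188 mm) begins 65 mm behind the grasp point.
Start: joints at [-0.203, 0.259, 1.535, -0, 1.348, -0.203], TCP at [0.55, 0, 0.219] pointing down, gripper open.
Joint ranges: [-3.14, 3.14], [-0.91, 2.08], [0.19, 2.58], [-1.22, 4.36], [0.22, 2.71], [-3.12, 3.12]. Speed limits (rad/s): [2.57, 2.57, 3.14, 3.14, 3.14, 3.14].

## Interface

Orientations are given as [roll, pitch, yaw] about the fixed x, y, z axes, in that order (R = Rz(yaw) Ry(pitch) Rx(roll)).
In Python, from rig import status, grab_frame, finish_job, env gives the robot as it stands. The module is installed in compiled form; this text tells all that it offers.
- The arm moves only by the shell command python3 -m pendant 'ROWS' [FORCE]. ROWS is a JSON object of lists of equal length, an entry for each row: "twist": the turn, a rotation vector about the tool's x, y, z in degrees, a list of three; "offset": the shift along the tool's x, y, z in m, a list of three; "grip": the finger opening in m, from 0 to 0.093. In form: {"twist": [[ax, ay, az], ...], "offset": [[x, y, z], ...], "grip": [grip, ...]}. A call has 1 to 12 rows; each row is the pose to reach, as a shift and turn from the pose measured when the call began, along the tool's axes at that moment; what a row does not reach only later rows make up. A row lasts 1/8 s, in which the tool goes at most 62.5 mm and 10.7 degrees, less where a joint would pass 70% of its speed; a pose out of reach is approached as far as the arm can. A call with a gripper value outside its range is refused whole. The fingers move at their own pace and stop on an object; FORCE is the grip in N (left out, the last holds). Time passes only in rows, so rows that repeat a pose let the fingers close. It gives the time, the measured TCP pose, the force and the opening at its end, in the units of the state.
- status.sense(): the state, without advancing time (a new reading comes with each control period).
- grab_frame(name): name is "scene" or "side" or "wrist"; returns a dict with "pixels" (480x640x3 uint8, red, green, blue), "z_map" (480x640 float32, m along the optical axis (not along the pixel's ray), 0 where there is no reading), "mtx" (3x3 intrinsics, pixels), "distortion" ([k1, k2, p1, p2, k3] as OpenCV has them; the pictures are not rectified), "cam_to_world" (4x4, takes a point from camera to world coordinates). Camera axes: x right, y up, looking along -z (the intrinsics and any distortion apply to the point x, -y, -z); pixel columns grow to the right and rows downward; lengths in m; the calibration is good to about 2 mm. A picture is of the moment at which its call begins.
- finish_job(): hands the job in, once; it reports no verdict.
The state is a dict: "t": time; "joint_pos": joint angles; "qvel": joint speeds; "effort": joint torques, N m; "eef_pos": TCP position; "tcp_rot": TCP orientation; "ft_force": force on the tool from outside, world axes, zero at the start; "torque": the same for the moment, N m; "grip_width": finger opening in m.
Only numpy, scipy, OpenCV 4.12 (cv2) and the standard library are available. Lean on these libraries where they do the work, as an engineer would, in place of code of your own. Each camera call takes 0.05 s, during which the arm holds its last target. There are 200 camera calls.

## Task

Get the slotted blank ready for its front edge to be sealed: push it along its lane until its pencil line comes level with the open end of the ledge, so that the edge sticks out, and then press down on the middle of it with the fingertips to hold it still, flat on the ledge. Finish while holding it down like that. Do not pick the blank up, and leave the other blank and everything standing around alone.

Things in the scene. Friction and masses are not known exactly. Their poses are not given: they have to be found in the camera images.
- ledge: Fixed dark wooden ledge, 300 (x) x 322 (y) x 45 mm high, on the table. Origin on the table under the middle batten, midway along the lanes (x -150 to +150 mm). x runs along the lanes to the open end; no wall at the rear either. Two flat lanes at 45 mm height, centred at y = +60 and -60 mm, each 108 mm wide between pale battens 12 mm wide that stand 10 mm above the lanes.
- ledge_end (a point): Middle of the ledge's open end (ledge x = +150 mm), at lane height, where the blank is to stick out. The ledge also has, beyond the batten at its -y side (y -126 to -196 mm), a flat shoulder at lane height where small things stand.
- slotted_blank: The blank to push: pale MDF plate 150 (x) x 100 (y) x 8 mm, about 90 g, loose and flat in either lane, its front edge set back from the open end. Origin at the centre of its underside; x points to its front edge and the open end. Told from the other blank by a through slot, 16 (x) x 60 (y) mm, centred at x = -45 mm. Behind its rear edge (x = -75 mm) at least 55 mm of lane is free. Tips if over half overhangs.
- slotted_line (a point): Middle of the dark pencil line drawn across the slotted blank's top face, 40 mm behind its front edge (blank x = +35 mm, 8 mm above its underside).
- plain_blank: Bystander: a blank of the same size, colour and pencil line as the slotted one but with no slot, lying in the other lane. Leave it alone. Origin at the centre of its underside.
- sanding_block: Bystander: cork sanding block, 85 x 45 x 26 mm, lying on the ledge's shoulder. Origin at the centre of its underside.
- weight: Bystander: small brass weight with a knob, 42 mm across, 34 mm tall, on the ledge's shoulder. Origin at the centre of its underside.
- sealer_tin: Bystander: tin, 76 mm across, 85 mm tall, on the table past the ledge's rear. Origin at the centre of its underside.
- foam_brush: Bystander: foam brush, about 190 mm long, 46 mm wide, 18 mm high, lying on the table just past the ledge's open end, below the level of the blanks.
- offcut: Bystander: board offcut, 90 x 55 x 36 mm, on the table past the ledge's rear end. Origin at the centre of its underside.
- mixing_pot: Bystander: white plastic mixing pot, 66 mm across, 65 mm tall, on the table past the ledge's open end. Origin at the centre of its underside.
There are look-alikes about, which are no part of the job. What is shaped like the slotted_blank but red is not meant.

How it is judged:
At the end, for the whole second after the job is handed in: The slotted blank's pencil line is within 10 mm of the ledge's open end, the blank lies flat (within 0.06 rad and 5 mm of lane height) and still in its lane, the fingers press on it from above, away from its edges, with more than 1 N, and the plain blank is within 15 mm of where it began (x of slotted_line in the frame of ledge between 0.14 and 0.16 m and z of slotted_blank in the frame of ledge between 0.04 and 0.05 m and angle between slotted_blank's own z axis and vertical below 0.06 rad and linear speed of slotted_blank below 0.01 m/s and contact force between the fingers and slotted_blank above 1 N and x of the grasp point in the frame of slotted_blank between -0.072 and 0.05 m and y of the grasp point in the frame of slotted_blank between -0.055 and 0.055 m and distance of plain_blank from where it was at the start of the episode below 0.015 m); the arm keeps its last pose, push and grip.
It fails at once if the slotted blank is lifted more than 15 mm off the ledge (z of slotted_blank in the frame of ledge above 0.06 m).
It fails at once if the slotted blank tips off or is tilted more than 0.35 rad (angle between slotted_blank's own z axis and vertical above 0.35 rad).
It fails at once if the plain blank is moved more than 15 mm (distance of plain_blank from where it was at the start of the episode above 0.015 m).
It fails at once if a bystander is moved more than 30 mm (distance of any of sanding_block, weight, sealer_tin, foam_brush, offcut, mixing_pot from where it was at the start of the episode above 0.03 m).
It also fails if it takes over 40 s, if anything falls off the work surface, if the arm or the gripper's body presses on something with over 40 N, if the wrist force passes 120 N, or if a joint passes its speed limit or range.

## Working session

There is one attempt and no reset: what is moved stays moved. The work goes in short steps, Python scripts to look and compute and a shell command to move; the robot and the scene stay as the last step left them, time stands still between calls to the robot, and variables do not carry over. Pictures are saved under pics/ and viewed, about 8 in all and at most 12, crops included, and the job is handed in when it is done.

```bash
mkdir -p pics; cat > h.py <<'E'
import numpy as np, cv2
from rig import status, grab_frame
def shot(n,f):
    d=grab_frame(n); cv2.imwrite(f,cv2.cvtColor(d["pixels"],cv2.COLOR_RGB2BGR)); np.savez(f[:-4]+'.npz',**d); return d
def ray(d,uv):
    p=cv2.undistortPoints(np.array(uv,float).reshape(-1,1,2),d["mtx"],np.array(d["distortion"])).reshape(-1,2)
    r=np.c_[p[:,0],-p[:,1],-np.ones(len(p))]@d["cam_to_world"][:3,:3].T
    return d["cam_to_world"][:3,3],r
def onplane(d,uv,z):
    o,r=ray(d,uv); return o+r*((z-o[2])/r[:,2])[:,None]
E
python3 -c "
from h import *
for n in ['scene','side']: d=shot(n,f'pics/{n}1.png'); print(d['cam_to_world'].round(3))
a=cv2.imread('pics/scene1.png')
print(status.sense())"
```

```text
[[ 0.305 -0.769  0.562  1.147]
 [ 0.952  0.245 -0.182 -0.149]
 [ 0.002  0.59   0.807  0.936]
 [ 0.     0.     0.     1.   ]]
[[ 0.937  0.191 -0.293  0.212]
 [-0.349  0.464 -0.814 -0.916]
 [-0.019  0.865  0.502  0.654]
 [ 0.     0.     0.     1.   ]]
{'t': 0.1, 'joint_pos': array([-2.02784406e-01,  2.59273075e-01,  1.53596361e+00,  3.28406078e-05,
        1.34799832e+00, -2.02836734e-01]), 'qvel': array([ 1.06629494e-03, -3.29504363e-03, -4.33037899e-03,  8.36642987e-05,
       -8.96627166e-04, -7.31349878e-04]), 'effort': array([ 2.99393134e-03, -4.38208973e+01, -2.84642941e+01,  7.21958186e-02,
        3.61894083e-02, -1.01468524e-04]), 'eef_pos': array([5.49514405e-01, 1.43892884e-04, 2.17903278e-01]), 'tcp_rot': array([-3.14123044e+00,  1.60222462e-03,  4.53355758e-05]), 'ft_force': array([-0.06671275,  0.22917069, -0.56405093]), 'torque': array([-0.00416606,  0.01022072, -0.00162328]), 'grip_width': 0.09315333527460214}
```

View pics/scene1.png

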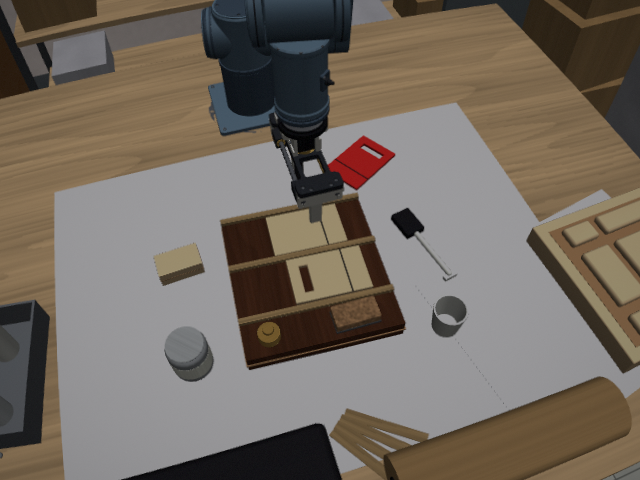

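View pics/side1.png

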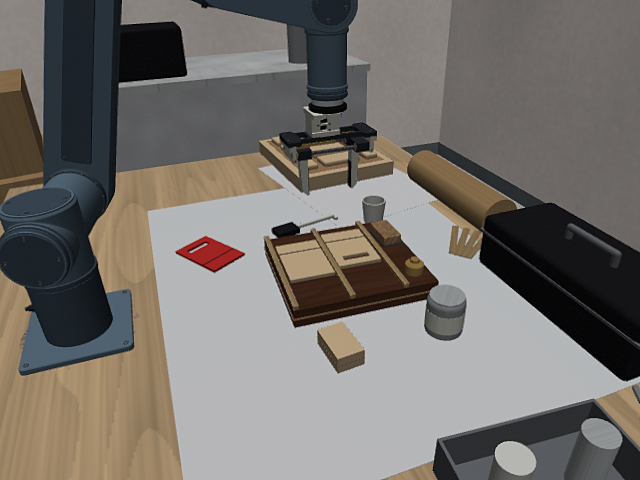

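Candidates: the slotted plate at scene (328,273) and side (355,252), the plain plate at scene (305,230), and a red look-alike at scene (362,162). The pale plate with the slot at scene (307,278) fits the description. I'll confirm that in an enlarged crop and measure it.

```bash
python3 - <<'E'
from h import *
d=dict(np.load('pics/scene1.npz')); im=d['pixels']
c=cv2.cvtColor(im[185:375,210:410],cv2.COLOR_RGB2BGR)
cv2.imwrite('pics/crop1.png',cv2.resize(c,None,fx=3,fy=3,interpolation=cv2.INTER_CUBIC))
print(im[270,328],im[235,290],im[298,350],im[290,270])
hsv=cv2.cvtColor(im,cv2.COLOR_RGB2HSV)
P=onplane(d,[(x,y) for y in range(480) for x in range(640)],0.053).reshape(480,640,3)
m=((im[...,0]>185)&(hsv[...,1]>40)&(hsv[...,1]<110)).astype(np.uint8); m[:195]=0;m[330:]=0;m[:,:225]=0;m[:,400:]=0
n,l,s,ce=cv2.connectedComponentsWithStats(m)
for i in range(1,n):
    if s[i,4]>100:
        pts=P[l==i][:,:2].astype(np.float32); print(s[i],ce[i].round(),cv2.minAreaRect(pts))
E
```

```text
[154 140 109] [155 141 109] [103  85  58] [46 26 17]
```

View pics/crop1.png

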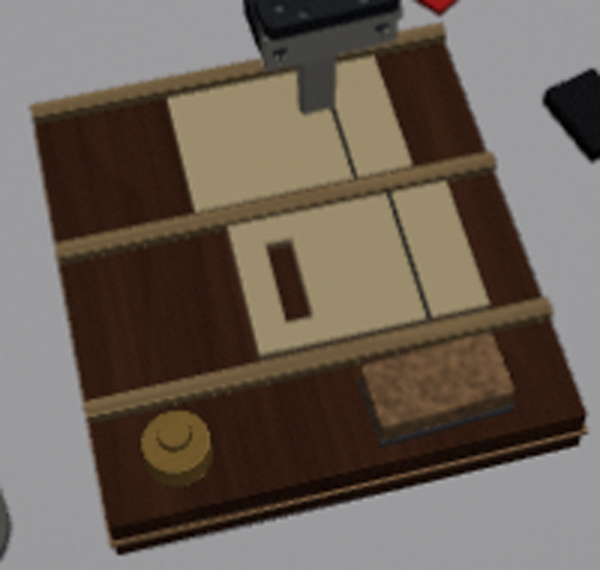

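The crop confirms that the slotted plate is in the lane nearer the camera: slot at crop (288,282), pencil line (390,192)-(430,318), rear edge (229,228)-(258,355). The open end is on the right.

```bash
python3 - <<'E'
from h import *
d=dict(np.load('pics/scene1.npz'))
f=lambda L:[(x/3+210-.33,y/3+185-.33) for x,y in L]
b=onplane(d,f([(495,160),(58,248),(551,306),(87,407),(443,32),(33,111)]),.055); print(b.round(4))
X=b[0]-b[1]; X2=b[2]-b[3]; print(np.linalg.norm(X),np.linalg.norm(X2),np.arctan2(X[1],X[0]),np.arctan2(X2[1],X2[0]))
th=np.arctan2((X+X2)[1],(X+X2)[0]); ux=np.array([np.cos(th),np.sin(th)]);uy=np.array([-ux[1],ux[0]])
O=(b[0]+b[1])[:2]/2; O2=(b[2]+b[3])[:2]/2+uy*120; O3=(b[4]+b[5])[:2]/2-uy*.12
O2=(b[2]+b[3])[:2]/2+uy*.12; print('O',O,O2,O3,'th',th,np.degrees(th)); O=(O+O2+O3)/3
for n,L,z in [('line',[(390,192),(430,318)],.053),('front',[(448,182),(488,305)],.053),('rear',[(229,228),(258,355)],.053),('laneend',[(497,182),(541,296)],.045),('slot',[(288,282)],.053),('block',[(440,375)],.071),('weight',[(176,430)],.08),('plainline',[(333,110),(356,178)],.053)]:
    p=onplane(d,f(L),z)[:,:2]; print(n,p.round(4).tolist(),((p-O)@np.c_[ux,uy]).round(4).tolist())
for n,a in [('entry -0.06lane x=-.1',(-.1,-.06)),('end',(.15,-.06))]: print(n,O+ux*a[0]+uy*a[1])
E
```

```text
[[ 0.5564  0.1368  0.055 ]
 [ 0.5367 -0.1602  0.055 ]
 [ 0.6756  0.1303  0.055 ]
 [ 0.6568 -0.1668  0.055 ]
 [ 0.4378  0.1414  0.055 ]
 [ 0.4191 -0.1542  0.055 ]]
0.2976569159611244 0.29770837256017196 1.5044104253911235 1.5075114514119006
O [ 0.54656872 -0.01167406] [ 0.54642017 -0.0104369 ] [ 0.54820261 -0.01414656] th 1.505961072410316 86.28521356010647
line [[0.5587, 0.0611], [0.6592, 0.0545]] [[0.0738, -0.0068], [0.0737, -0.1076]]
front [[0.5627, 0.1009], [0.6615, 0.0929]] [[0.1137, -0.0083], [0.1122, -0.1074]]
rear [[0.554, -0.049], [0.652, -0.0566]] [[-0.0364, -0.0093], [-0.0377, -0.1076]]
laneend [[0.5675, 0.1348], [0.6612, 0.1301]] [[0.148, -0.0109], [0.1493, -0.1047]]
slot [[0.606, -0.0237]] [[-0.0078, -0.0596]]
block [[0.709, 0.0429]] [[0.0654, -0.1581]]
weight [[0.7013, -0.1193]] [[-0.097, -0.1609]]
plainline [[0.4805, 0.0454], [0.5408, 0.043]] [[0.0531, 0.0702], [0.0545, 0.0099]]
entry -0.06lane x=-.1 [ 0.60045878 -0.11576312]
end [0.61665624 0.13371161]
```

```bash
python3 -m pendant '{"twist":[[0,0,1.5],[0,0,3],[0,0,3.7],[0,0,3.7],[0,0,3.7],[0,0,3.7]],"offset":[[0.015,0.025,0.03],[0.035,0.055,0.07],[0.053,0.086,0.11],[0.053,0.086,0.118],[0.053,0.086,0.118],[0.053,0.086,0.118]],"grip":[0.04,0.04,0.04,0.04,0.04,0.04]}' 20; python3 -c "
from h import *
shot('wrist','pics/w1.png');print(status.sense()['eef_pos'])"
```

```text
t: 0.85
eef_pos: [0.6027, -0.0851, 0.1012]
tcp_rot: [3.142, -0.0, -0.064]
ft_force: [-0.7, -0.5, -0.3]
grip_width: 0.0411
[ 0.60289009 -0.08516322  0.10148493]
```

View pics/w1.png

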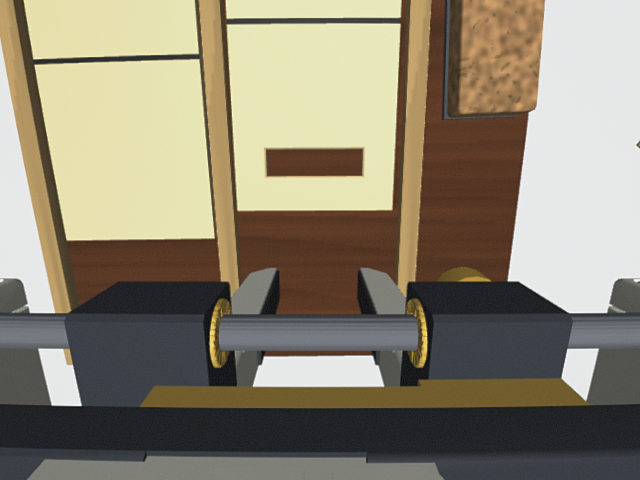

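The wrist view shows the fingers centred in the slotted blank's lane, behind its rear edge (row 210), square to it. Now I'll go down to just above the lane.

```bash
python3 -m pendant '{"twist":[[0,0,0],[0,0,0],[0,0,0],[0,0,0],[0,0,0]],"offset":[[0,0,0.02],[0,0,0.04],[0,0,0.05],[0,0,0.053],[0,0,0.053]],"grip":[0.04,0.04,0.04,0.04,0.04]}'; python3 -c "
from h import *
d=shot('wrist','pics/w2.png')
c=[(237,211),(393,210)]
w=dict(np.load('pics/w1.npz')); print('rear',onplane(w,c,.053).round(4),'line',onplane(w,[(229,20),(400,20)],.053).round(4))"
```

```text
t: 1.52
eef_pos: [0.6034, -0.0851, 0.0492]
tcp_rot: [3.141, -0.002, -0.063]
ft_force: [0.2, -1.1, 0.4]
grip_width: 0.0398
rear [[ 0.5518 -0.0508  0.053 ]
 [ 0.653  -0.0566  0.053 ]] line [[0.5602 0.0604 0.053 ]
 [0.6588 0.054  0.053 ]]
```

```bash
python3 -m pendant '{"twist":[[0,0,0],[0,0,0],[0,0,0],[0,0,0],[0,0,0],[0,0,0],[0,0,0],[0,0,0],[0,0,0],[0,0,0],[0,0,0],[0,0,0]],"offset":[[0,-0.008,0.001],[0,-0.016,0.001],[0,-0.024,0.001],[0,-0.032,0.001],[0,-0.040,0.001],[0,-0.048,0.001],[0,-0.056,0.001],[0,-0.064,0.001],[0,-0.072,0.001],[0,-0.080,0.001],[0,-0.085,0.001],[0,-0.085,0.001]],"grip":[0.04,0.04,0.04,0.04,0.04,0.04,0.04,0.04,0.04,0.04,0.04,0.04]}'; python3 -c "
from h import *
d=shot('wrist','pics/w3.png');d=shot('scene','pics/s3.png')
a=cv2.imread('pics/w3.png');b=cv2.imread('pics/s3.png')[185:375,210:410]
b=cv2.resize(b,(421,400));a=cv2.resize(a[:,:],(379,284));c=np.zeros((400,800,3),np.uint8);c[:,:421]=b;c[:284,421:]=a;cv2.imwrite('pics/c3.png',c)"
```

```text
t: 3.08
eef_pos: [0.6087, 0.0003, 0.0481]
tcp_rot: [3.141, -0.002, -0.063]
ft_force: [0.3, 0.9, -1.0]
grip_width: 0.0397
```

View pics/c3.png

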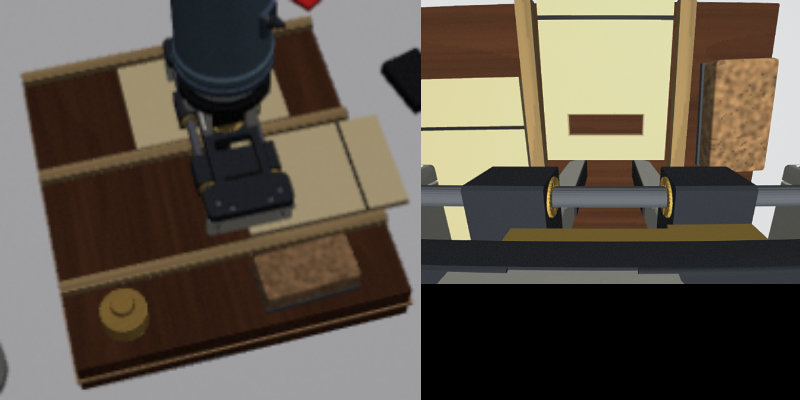

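The line is now at crop (338,122)-(368,208), just short of the open end. I'll measure it more finely.

```bash
python3 - <<'E'
from h import *
th=1.50596;ux=np.array([np.cos(th),np.sin(th)]);O=np.array([.547,-.012])
w=dict(np.load('pics/w3.npz'));s=dict(np.load('pics/s3.npz'))
def rep(n,d,uv,z): p=onplane(d,uv,z)[:,:2]; print(n,p.round(4).tolist(),((p-O)@ux).round(4))
g=cv2.cvtColor(w['pixels'],cv2.COLOR_RGB2GRAY).astype(float)
rows=np.arange(10,60); uv=[]
for u in range(220,410,20):
    q=g[rows,u]; k=np.clip(np.median(q)-20-q,0,None); uv.append((u,(rows*k).sum()/k.sum()))
rep('line wrist',w,uv,.053)
f=lambda L:[(x/2.105+210-.25,y/2.105+185-.25) for x,y in L]
rep('line scene',s,f([(338,122),(368,208)]),.053)
# ledge end: wrist image, floor edge at far end right of battens not seen -> scene batten ends
rep('batten ends scene',s,f([(347,111),(386,214)]),.055)
a=cv2.cvtColor(s['pixels'][200:310,330:430],cv2.COLOR_RGB2BGR); b=cv2.resize(a,None,fx=5,fy=5,interpolation=cv2.INTER_CUBIC)
cv2.imwrite('pics/c4.png',b)
E
```

```text
line wrist [[0.5731, 0.1224], [0.5819, 0.1219], [0.5906, 0.1213], [0.5993, 0.1207], [0.6081, 0.1202], [0.6168, 0.1196], [0.6255, 0.1191], [0.6342, 0.1185], [0.6429, 0.118], [0.6517, 0.1174]] [0.1358 0.1359 0.1358 0.1358 0.1358 0.1359 0.1359 0.1359 0.1359 0.1359]
line scene [[0.5635, 0.1249], [0.6628, 0.1175]] [0.1377 0.1367]
batten ends scene [[0.5552, 0.1371], [0.6749, 0.1302]] [0.1494 0.1502]
```

View pics/c4.png

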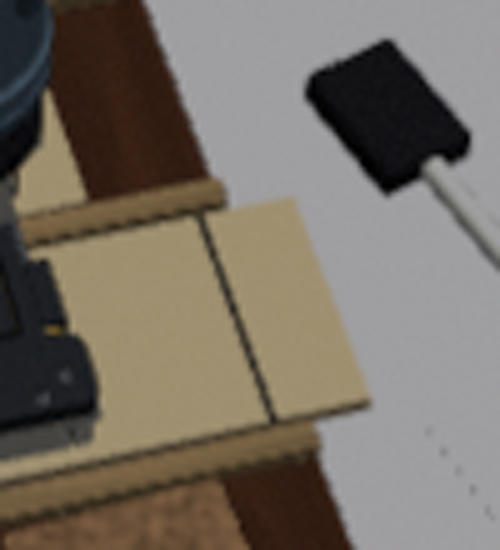

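The line is at ledge x ≈ 0.136–0.137, so I'll push about 13 mm more, then back off slightly and rise.

```bash
python3 -m pendant '{"twist":[[0,0,0],[0,0,0],[0,0,0],[0,0,0],[0,0,0],[0,0,0],[0,0,0],[0,0,0],[0,0,0],[0,0,0]],"offset":[[0,-0.005,0],[0,-0.010,0],[0,-0.013,0],[0,-0.013,0],[0,-0.013,0],[0,-0.006,0],[0,-0.002,0],[0,-0.002,-0.015],[0,-0.002,-0.035],[0,-0.002,-0.035]],"grip":[0.04,0.04,0.04,0.04,0.04,0.04,0.04,0.04,0.04,0.04]}'; python3 - <<'E'
from h import *
w=shot('wrist','pics/w5.png');s=shot('scene','pics/s5.png')
a=cv2.resize(cv2.imread('pics/w5.png'),(400,300));b=cv2.resize(cv2.imread('pics/s5.png')[200:310,280:427],(400,300))
cv2.imwrite('pics/c5.png',np.hstack([a,b]))
E
```

```text
t: 4.42
eef_pos: [0.6105, 0.0015, 0.0856]
tcp_rot: [3.141, -0.006, -0.063]
ft_force: [0.0, -0.7, 0.1]
grip_width: 0.0402
```

View pics/c5.png

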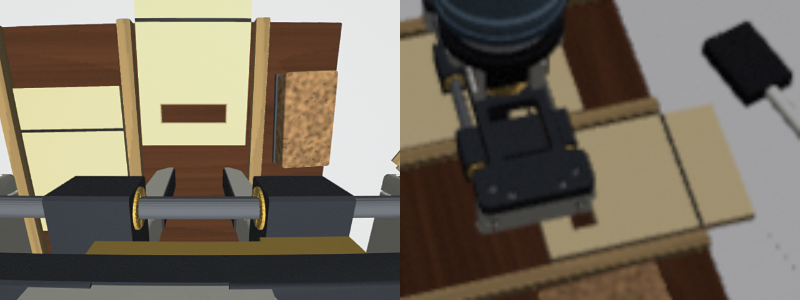

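```bash
python3 - <<'E'
from h import *
th=1.50596;ux=np.array([np.cos(th),np.sin(th)]);O=np.array([.547,-.012])
w=dict(np.load('pics/w5.npz'))
g=cv2.cvtColor(w['pixels'],cv2.COLOR_RGB2GRAY).astype(float)
rows=np.arange(22,50); uv=[]
for u in range(230,400,20):
    q=g[rows,u]; k=np.clip(np.median(q)-20-q,0,None); uv.append((u,(rows*k).sum()/k.sum()))
def rep(n,uv,z): p=onplane(w,uv,z)[:,:2]; print(n,p.mean(0).round(4),((p-O)@ux).round(4))
rep('line',uv,.053)
for cols in (range(60,180,20),range(440,540,20)):
    e=[(u,15+np.argmax(-np.diff(g[15:65,u]))+.5) for u in cols]; rep('end',e,.045)
rep('rear',[(230,232),(398,233)],.053); rep('plainline',[(40,209),(190,206)],.053)
print(status.sense()['eef_pos'])
E
```

```text
line [0.6144 0.1326] [0.1487 0.1487 0.1486 0.1486 0.1486 0.1487 0.1487 0.1487 0.1487]
end [0.5012 0.1395] [0.1479 0.1482 0.148  0.1483 0.1482 0.1485]
end [0.7102 0.128 ] [0.1503 0.1504 0.1501 0.1503 0.1505]
rear [0.6092 0.0218] [0.0381 0.0374]
plainline [0.4897 0.0452] [0.0526 0.0541]
[0.60885412 0.00181912 0.08343481]
```

The line is at 0.1487 and the end at 0.148–0.150, so they're level. Next I'll close the fingers, move over the middle of the blank and come down to just above it.

```bash
python3 -m pendant '{"twist":[[0,0,0],[0,0,0],[0,0,0],[0,0,0],[0,0,0],[0,0,0],[0,0,0],[0,0,0],[0,0,0]],"offset":[[0,-0.02,0],[0,-0.05,0],[0,-0.08,0],[0,-0.092,0],[0,-0.092,0],[0,-0.092,0.012],[0,-0.092,0.022],[0,-0.092,0.026],[0,-0.092,0.026]],"grip":[0,0,0,0,0,0,0,0,0]}' 10; python3 -c "
from rig import status
s=status.sense();print(s['eef_pos'],s['ft_force'])"
```

```text
t: 5.65
eef_pos: [0.6144, 0.0931, 0.0567]
tcp_rot: [3.141, -0.001, -0.064]
ft_force: [0.0, -0.3, -0.8]
grip_width: 0.0004
[0.61440051 0.09314488 0.05671681] [ 0.04320967 -0.25003492 -0.76853648]
```

```bash
python3 -m pendant '{"twist":[[0,0,0],[0,0,0],[0,0,0],[0,0,0],[0,0,0]],"offset":[[0,0,0.0015],[0,0,0.003],[0,0,0.004],[0,0,0.005],[0,0,0.005]],"grip":[0,0,0,0,0]}'
```

```text
t: 6.28
eef_pos: [0.6146, 0.0931, 0.0533]
tcp_rot: [3.141, -0.002, -0.064]
ft_force: [-2.9, -0.4, 9.0]
grip_width: 0.0004
```

Contact is made at 9 N. I'll hold there with the push kept on and check.

```bash
python3 -m pendant '{"twist":[[0,0,0],[0,0,0],[0,0,0],[0,0,0]],"offset":[[0,0,0.002],[0,0,0.002],[0,0,0.002],[0,0,0.002]],"grip":[0,0,0,0]}'; python3 - <<'E'
from h import *
w=shot('wrist','pics/w6.png');s=shot('scene','pics/s6.png')
a=cv2.resize(cv2.imread('pics/w6.png'),(400,300));b=cv2.resize(cv2.imread('pics/s6.png')[180:345,220:440],(400,300))
cv2.imwrite('pics/c6.png',np.hstack([a,b])); print(status.sense()['ft_force'],status.sense()['eef_pos'])
E
```

```text
t: 6.78
eef_pos: [0.6145, 0.0931, 0.0533]
tcp_rot: [3.141, -0.003, -0.063]
ft_force: [-4.2, 0.5, 12.0]
grip_width: 0.0005
[-3.95744869 -1.28473305 11.84205903] [0.61455481 0.09313471 0.05326702]
```

View pics/c6.png

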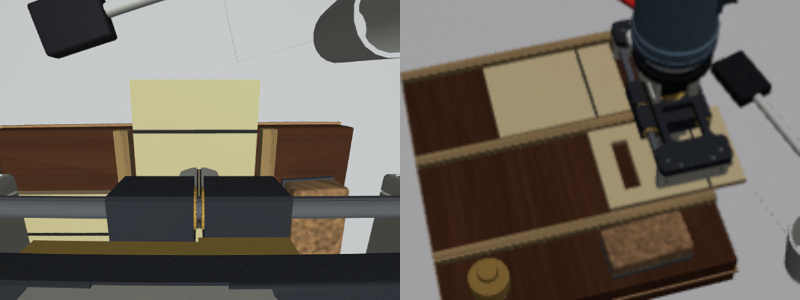

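The wrist view shows the line (row 131) level with the batten ends, the fingertips on the middle of the blank and the bystanders in place. One last number, then I'll hand it in.

```bash
python3 - <<'E'
from h import *
from rig import finish_job
th=1.50596;ux=np.array([np.cos(th),np.sin(th)]);O=np.array([.547,-.012])
w=dict(np.load('pics/w6.npz'));g=cv2.cvtColor(w['pixels'],cv2.COLOR_RGB2GRAY).astype(float)
uv=[(u,200+np.argmin(g[200:225,u])) for u in range(225,400,25)]
p=onplane(w,uv,.053)[:,:2]; x=((p-O)@ux); print('line',x.round(4))
if abs(np.median(x)-.149)<.006: print(finish_job())
E
```

```text
line [0.1488 0.1483 0.1478 0.1478 0.1488 0.1478 0.1478]
the job is handed in; nothing more can be done
None
```

I pushed the slotted blank about 76 mm along its lane with the fingertips. I then pressed the closed fingertips down on its middle, and handed the job in while holding it there.

- **Line position:** in the last wrist picture the pencil line was at ledge x = 0.148–0.149 m. The open end measured 0.148–0.150 m, so the line is level with it to within about 2 mm.
- **Hold:** the wrist sensor read about 12 N upward on the tool, with a steady sideways force of about 4 N. The tool's position was steady, with its tip at z = 0.053 m, the height of the blank's top face when flat. I took that to mean the blank lies flat and still, and did not measure its tilt or speed separately.
- **Other things:** the plain blank's line measured 0.053–0.054 m both before and after the push, so it did not move. Its last measurement was before the press. In the last pictures, every bystander still in view appeared to be in its place; the sealer tin and offcut were outside the crop and I did not check them.

No check failed. The two estimates of the open end, from the left and right sides of the wrist picture, differed by about 2 mm, well inside the 10 mm tolerance.

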